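# Clear the inspection pad and hold the bearing-ball tray over it

## Task

Clear the round green inspection pad on the radio desk by nesting the red parts cup that stands on it upright into the black parts cup, leaving the stack standing on the desk off the pad. Then lift the small tray by its blue handle, never letting the loose steel ball out of its pocket, and bring it centred over the pad. Finish while still holding it there, still and level, with its underside about 10 cm above the pad, and leave the other things on the desk where they are.

Things in the scene. Friction and masses are not known exactly. Their poses are not given: they have to be found in the camera images.
- red_cup_mid (a point): red plastic parts cup, open at the top, upright on the pad at the start; round, 76 mm tall, 60 g. A slim foot (36 to 43 mm diameter) up to 36 mm, a short cone from 44 to 54 mm diameter up to 40 mm, then a straight collar, 54 mm outside and 48 mm inside diameter, up to the rim. The point is on the axis, half-way up (38 mm above the base); z is up out of the mouth
- black_cup_mid (a point): black plastic parts cup, same shape as the red one, upright and empty on the desk, left or right of the pad. Nested, the red foot is inside it and the red cone rests on its rim: the red cup then sits 38 mm higher, its straight collar clear above the black rim. The point is on the axis, half-way up (38 mm above the base); z is up
- pad_center (a point): fixed round inspection pad lying on the desk: black rubber rim, green face with a white dot, 110 mm diameter, 3 mm thick. The point is the centre of its top face; its place on the desk varies
- tray_grip (a point): bearing-ball tray on the desk: aluminium plate 150 x 84 x 6 mm, in its middle an upright blue handle block (30 mm along x, 12 mm thick along y, top 63 mm above the tray's underside), on either side an orange-rimmed pocket. About 0.26 kg. The point is in the handle, 45 mm above the underside; x runs along the plate to the ball's pocket, y across (pinch the handle along y), z up
- pocket (a point): the pocket that holds the ball: 34 mm inside diameter, rim only 2.5 mm high, at +46 mm along the tray's x. The point is where the ball's centre is when it sits in the middle of the pocket, 18 mm above the tray's underside. The other pocket is empty
- ball_center (a point): loose polished steel ball, 24 mm diameter, 56 g, free to roll about 9 mm inside the pocket; the point is its centre
- driver_grip (a point): bystander: screwdriver with a yellow handle lying on the desk between the robot and the pad; the point is on its handle
- connector_mid (a point): bystander: brass coaxial connector standing on end, 22 mm diameter, 40 mm tall; the point is its middle
- jar_mid (a point): bystander: small closed jar with a blue cap, 48 mm diameter, 65 mm tall; the point is its middle
- mug_mid (a point): bystander: blue mug, 80 mm diameter, 95 mm tall; the point is on its axis half-way up
- meter_mid (a point): bystander: yellow hand meter lying flat, 130 x 75 x 42 mm; the point is at its middle

How it is judged:
By the outcome, as a careful person would: the job done as asked, in the order asked, and still so for the second after the job is handed in, while the arm keeps its last pose, push and grip.
It also fails if it takes over 64 s, if anything falls off the work surface, if the arm or the gripper's body presses on something with over 40 N, if the wrist force passes 120 N, or if a joint passes its speed limit or range.

## Robot

A 6-joint arm with a two-finger parallel gripper is mounted at the origin on the work surface. World frame = base frame: x ahead of the robot, y to its left, z up, the work surface at z = 0. Lengths are in mm, angles in rad, forces in N, time in s.
With the tool pointing down it reaches from about 400 to 925 mm from the base axis. Payload 12.5 kg.
Tool frame: the origin (TCP) lies midway between the tips of the shut fingers; the grasp point (between the pads) lies 19 mm behind it (env.tcp_to_grasp is the distance from the TCP to the grasp point, in mm); z points along the fingers, y is the line along which they close (so a half turn about z gives the same grasp; the last joint's range is limited). The gripper opens to 95 mm and grips with 3 to 60 N. Pads are 20 mm wide; open, the fingers measure 119 mm over their backs; the gripper's body (75 mm by 180 mm) begins 59 mm behind the grasp point.
Start: joints at [1.219, 0.491, 1.559, -0, 1.092, -0.106], TCP at [152.064, 606.237, 214.661] pointing down, gripper open.
Joint ranges: [-3.1, 3.1], [-0.84, 2.19], [0.05, 2.79], [-1.13, 4.28], [0.06, 2.93], [-2.69, 2.69]. Speed limits (rad/s): [2.22, 2.22, 2.79, 3.14, 3.14, 3.14].

## Interface

Orientations are given as [roll, pitch, yaw] about the fixed x, y, z axes, in that order (R = Rz(yaw) Ry(pitch) Rx(roll)).
In Python, from cell import env gives the robot as it stands. The module is installed in compiled form; this text tells all that it offers.
- The arm moves only by the tool step_arm, never from a script. Its argument "plan" is a list that holds one entry, the list of rows, each a list of 5 numbers: the shift along the tool's x, y, z in mm, then the turn about the tool's z in degrees, then the opening, from -1 (shut) to 1 (fully open). A call has 1 to 8 rows; each row is the pose to reach, as a shift and turn from the pose commanded when the call began, along the tool's axes at that moment; what a row does not reach only later rows make up. A row lasts 1/12 s, in which the tool goes at most 41.7 mm and 7.16 degrees, less where a joint would pass 70% of its speed; a pose out of reach is approached as far as the arm can. A call with a gripper value outside its range is refused whole. The fingers move at their own pace and stop on an object; the grip force is fixed at half the most. Time passes only in rows, so rows that repeat a pose let the fingers close. It gives the time, the measured TCP pose, the force, the opening and the grip force at its end, in the units of the state.
- env.state(): the state, without advancing time (a new reading comes with each control period).
- env.read_camera(name): name is "scene" or "side" or "wrist"; returns the picture (400x640x3 uint8, blue, green, red); there is no depth.
- env.get_calibration(name): a dict with "K" (3x3 intrinsics, pixels), "extrinsics" (4x4, takes a point from world to camera coordinates). Camera axes: x right, y up, looking along -z (the intrinsics and any distortion apply to the point x, -y, -z); pixel columns grow to the right and rows downward; lengths in mm; the calibration is good to about 2 mm. A picture is of the moment at which its call begins: read the wrist's pose just before it. get_calibration takes no time and is no camera call; for the wrist camera it gives the pose at the moment of the call.
- env.job_done(): hands the job in; it is judged then, once.
The state is a dict: "t": time; "joints": joint angles; "qvel": joint speeds; "tau": joint torques, N m; "eef_pos": TCP position; "tcp_rot": TCP orientation; "ft_force": force on the tool from outside, world axes, zero at the start; "moment": the same for the moment, N m; "opening": opening from 0.0 (shut) to 1.0 (fully open); "grip_force": force on a finger pad.
Only numpy, scipy, OpenCV 4.12 (cv2) and the standard library are available. Lean on these libraries where they do the work, as an engineer would, in place of code of your own. Each camera call takes 0.05 s, during which the arm holds its last target. There are 200 camera calls.

## Working session

There is one attempt and no reset: what is moved stays moved. The work goes in short steps, Python scripts to look and compute and a tool call to move; the robot and the scene stay as the last step left them, time stands still between calls to the robot, and variables do not carry over. Pictures are saved under pics/ and viewed, at most 10 in all, crops included, and the job is handed in when it is done.

Besides the shell and the picture viewer there is one more tool, called after "Request:" as name(argument=value, ...) on one line, values as JSON. step_arm: Moves the arm, as the interface text tells. Its arguments: {"type":"object","properties":{"plan":{"type":"array"}},"required":["plan"]}

```bash
mkdir -p pics; cat > h.py <<'E'
import numpy as np, cv2
from cell import env
def snap(name,fn=None):
    c=env.get_calibration(name); im=env.read_camera(name)
    if fn: cv2.imwrite('pics/'+fn,im)
    return im,c
def ray(c,px):
    K=np.array(c['K'],float);E=np.array(c['extrinsics'],float)
    d=c.get('dist',c.get('distortion'))
    p=cv2.undistortPoints(np.array([[px]],float),K,None if d is None else np.array(d,float))[0,0]
    R=E[:3,:3];o=-R.T@E[:3,3]
    v=R.T@np.array([p[0],-p[1],-1.]);return o,v/np.linalg.norm(v)
def onplane(c,px,z):
    o,v=ray(c,px);return o+v*(z-o[2])/v[2]
def cross(rs):
    A=sum(np.eye(3)-np.outer(v,v) for o,v in rs);b=sum((np.eye(3)-np.outer(v,v))@o for o,v in rs)
    p=np.linalg.solve(A,b);return p,[np.linalg.norm(np.cross(p-o,v)) for o,v in rs]
def proj(c,P):
    K=np.array(c['K'],float);E=np.array(c['extrinsics'],float)
    q=E[:3,:3]@np.array(P,float)+E[:3,3];q=K@[q[0]/-q[2],-q[1]/-q[2],1];return q[:2]
E
python3 - <<'E'
from h import *
np.set_printoptions(suppress=True,precision=3)
ims=[]
for n in ['scene','side','wrist']:
    im,c=snap(n,n+'0.png'); print(n,c.keys(),np.array(c['K']).tolist(),np.round(c['extrinsics'],3).tolist())
print(env.state())
E
```

```text
scene dict_keys(['K', 'extrinsics']) [[475.0321675511098, 0.0, 323.24378425719124], [0.0, 475.0321675511098, 201.2841176030809], [0.0, 0.0, 1.0]] [[-0.474, 0.881, 0.0, 254.283], [-0.664, -0.358, 0.656, 300.96], [0.578, 0.311, 0.754, -1722.824], [0.0, 0.0, 0.0, 1.0]]
side dict_keys(['K', 'extrinsics']) [[481.22787544161895, 0.0, 322.72816664945924], [0.0, 481.22787544161895, 198.9853385620034], [0.0, 0.0, 1.0]] [[-0.695, 0.719, -0.004, 398.979], [-0.394, -0.376, 0.839, 150.723], [0.602, 0.584, 0.544, -1563.093], [0.0, 0.0, 0.0, 1.0]]
wrist dict_keys(['K', 'extrinsics']) [[280.50965394727683, 0.0, 323.84369242636103], [0.0, 280.50965394727683, 201.74937369063298], [0.0, 0.0, 1.0]] [[0.243, 0.97, -0.002, -625.249], [-0.93, 0.233, -0.285, 32.615], [-0.276, 0.071, 0.959, -391.865], [0.0, 0.0, 0.0, 1.0]]
{'t': 0.15, 'joints': array([ 1.219,  0.491,  1.559, -0.   ,  1.092, -0.106]), 'qvel': array([-0.001, -0.003, -0.002,  0.001, -0.   , -0.   ]), 'tau': array([  0.003, -61.289, -25.827,   0.069,   0.047,  -0.   ]), 'eef_pos': array([152.003, 606.061, 214.21 ]), 'tcp_rot': array([-3.141, -0.   ,  2.896]), 'ft_force': array([ 0.454, -0.224, -0.618]), 'moment': array([-0.012,  0.001, -0.003]), 'grip_force': 0.0, 'opening': 0.998803810226139}
```

View pics/scene0.png

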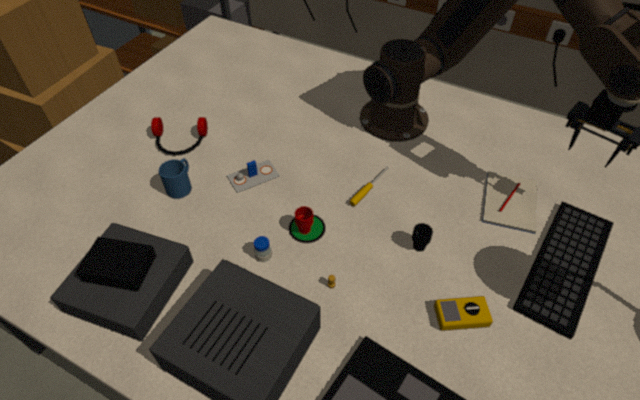

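View pics/side0.png

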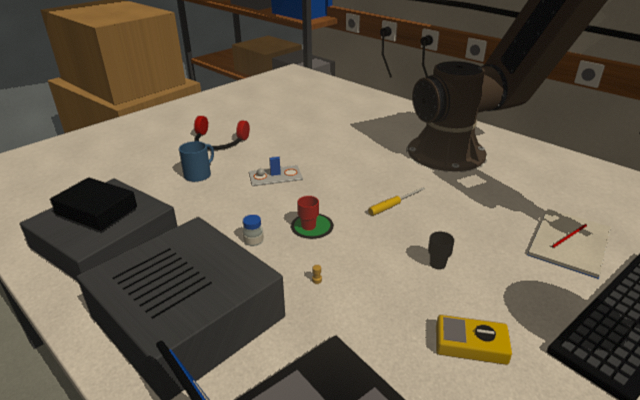

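The scene view shows the red cup at about (304,220) on the pad at (307,229). The black cup is at (422,236), and the tray is at (253,175) with the ball in its left pocket at (239,178). The side view shows the same things at (308,212), (312,225), (441,250), (276,175) and (261,173).

```bash
cat >> h.py <<'E'
def blob(im,lo,hi,box=None,near=None,minA=15):
    hsv=cv2.cvtColor(im,cv2.COLOR_BGR2HSV);m=cv2.inRange(hsv,np.array(lo),np.array(hi))
    if lo[0]==0 and hi[0]<15: m|=cv2.inRange(hsv,np.array([170,lo[1],lo[2]]),np.array([180,hi[1],hi[2]]))
    if box is not None:
        k=np.zeros_like(m);x0,y0,x1,y1=box;k[y0:y1,x0:x1]=255;m&=k
    cs=[c for c in cv2.findContours(m,cv2.RETR_EXTERNAL,cv2.CHAIN_APPROX_NONE)[0] if cv2.contourArea(c)>=minA]
    return m,sorted(cs,key=cv2.contourArea,reverse=True)
RED=((0,120,50),(10,255,255));GRN=((45,90,30),(85,255,255));BLU=((100,130,60),(125,255,255));BLK=((0,0,0),(180,255,48))
def cen(c):
    M=cv2.moments(c);return np.array([M['m10']/M['m00'],M['m01']/M['m00']])
E
python3 - <<'E'
from h import *
np.set_printoptions(suppress=True,precision=1)
C={n:env.get_calibration(n) for n in ['scene','side']};I={n:cv2.imread(f'pics/{n}0.png') for n in C}
B={'red':(RED,{'scene':(285,195,330,245),'side':(285,185,340,240)}),
'grn':(GRN,{'scene':(280,200,340,250),'side':(280,200,340,250)}),
'handle':(BLU,{'scene':(225,150,285,195),'side':(245,150,310,195)}),
'black':(((0,0,0),(180,255,70)),{'scene':(400,215,440,255),'side':(425,228,460,275)}),
'jar':(BLU,{'scene':(250,230,275,255),'side':(240,210,265,232)}),
'yel':(((18,130,60),(35,255,255)),{'scene':(345,165,390,210),'side':(365,190,405,220)})}
for k,(col,bx) in B.items():
    rs=[];t=[]
    for n in C:
        m,cs=blob(I[n],*col,box=bx[n]);c=cs[0];p=cen(c);bb=cv2.boundingRect(c)
        rs.append(ray(C[n],p));print(k,n,p,bb,cv2.contourArea(c), 'z0',onplane(C[n],p,0)[:2])
        x,y,w,h=bb;t.append(ray(C[n],(x+w/2-.5,y)))
    print('   centroid',*cross(rs),' top',*cross(t))
E
```

```text
red scene [303.8 218.3] (295, 206, 19, 28) 349.0 z0 [558.5 -54.1]
red side [308.  211.2] (298, 196, 21, 34) 538.5 z0 [544.4 -83.4]
   centroid [591.1 -34.1  46.7] [np.float64(0.4124018025297848), np.float64(0.4124018025298454)]  top [582.4 -39.   86.8] [np.float64(2.7075492274620414), np.float64(2.7075492274621165)]
grn scene [308.8 230.7] (291, 216, 33, 25) 339.0 z0 [591.9 -18.1]
grn side [314.2 226.8] (294, 215, 37, 21) 352.5 z0 [583.  -21.9]
   centroid [594.3 -14.    8.3] [np.float64(2.88230831403141), np.float64(2.8823083140315346)]  top [564.8 -42.5  20. ] [np.float64(4.122136215269226), np.float64(4.122136215269227)]
handle scene [251.9 168.5] (248, 161, 9, 16) 86.5 z0 [ 457.5 -307.8]
handle side [274.7 165.8] (270, 157, 10, 18) 123.0 z0 [ 441.3 -335.9]
   centroid [ 486.  -282.7   37.9] [np.float64(0.8911694803879936), np.float64(0.8911694803881016)]  top [ 483.  -281.8   67.2] [np.float64(0.9214350756913557), np.float64(0.9214350756916381)]
black scene [421.  236.3] (411, 224, 21, 27) 391.5 z0 [456.  277.5]
black side [439.9 248.7] (428, 232, 26, 37) 680.5 z0 [438.4 257.5]
   centroid [490.3 283.4  44.5] [np.float64(0.3927573965537572), np.float64(0.39275739655386654)]  top [478.5 272.8  79.6] [np.float64(0.036810971732410075), np.float64(0.03681097173224304)]
jar scene [261.1 243.4] (254, 237, 15, 14) 144.5 z0 [ 696.1 -115.5]
jar side [251.7 221.5] (244, 215, 16, 14) 172.0 z0 [ 678.4 -155.1]
   centroid [728.4 -86.6  59.3] [np.float64(0.9430856114248186), np.float64(0.9430856114244857)]  top [720.6 -92.3  72.8] [np.float64(1.0772410484675683), np.float64(1.0772410484673793)]
yel scene [360.5 193.9] (350, 182, 23, 24) 194.5 z0 [389.9  52.8]
yel side [384.2 205.1] (369, 196, 32, 19) 246.5 z0 [381.2  45.6]
   centroid [400.7  58.1  14.5] [np.float64(1.2437158828673631), np.float64(1.2437158828674046)]  top [367.6  38.9  22.5] [np.float64(4.222466197990753), np.float64(4.222466197990907)]
```

View pics/wrist0.png

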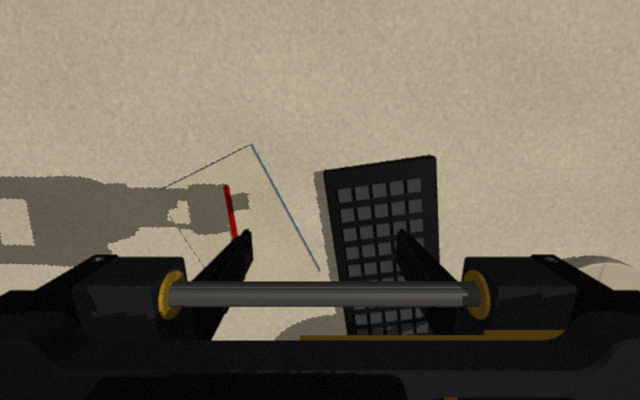

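The wrist view shows only the keyboard and the notepad, with the fingers at the bottom of the frame. Rough positions are red cup (591,-34), black cup (490,283) and tray handle (486,-282). I'm moving now so the wrist camera sits above the black cup.

Request:
step_arm(plan=[[[-488,-229,0,0,1],[-488,-229,0,0,1],[-488,-229,0,0,1],[-488,-229,0,0,1],[-488,-229,0,0,1],[-488,-229,0,0,1],[-488,-229,0,0,1],[-488,-229,0,0,1]]])

```text
t: 0.82
eef_pos: [411.5, 393.9, 214.6]
tcp_rot: [-3.142, -0.0, 2.896]
ft_force: [0.5, 0.7, -0.2]
opening: 1.003
grip_force: 0.0
```

Request:
step_arm(plan=[[[-186,-87,0,0,1],[-186,-87,0,0,1],[-186,-87,0,0,1],[-186,-87,0,0,1],[-186,-87,0,0,1],[-186,-87,0,0,1],[-186,-87,0,0,1],[-186,-87,0,0,1]]])

```text
t: 1.48
eef_pos: [569.1, 265.8, 214.3]
tcp_rot: [-3.141, -0.001, 2.895]
ft_force: [0.3, 0.0, -0.0]
opening: 1.0
grip_force: 0.0
```

```bash
python3 - <<'E'
from h import *
import json
np.set_printoptions(suppress=True,precision=1)
s=env.state();print(s['eef_pos'],s['tcp_rot'],s['t'])
im,c=snap('wrist','w1.png');np.save('w1.npy',c['extrinsics'])
print(proj(c,(490,283,76)),proj(c,(490,283,0)))
E
```

```text
[569.1 265.8 214.3] [-3.1 -0.   2.9] 1.4833
[320.7 118. ] [321.4 118.2]
```

View pics/w1.png

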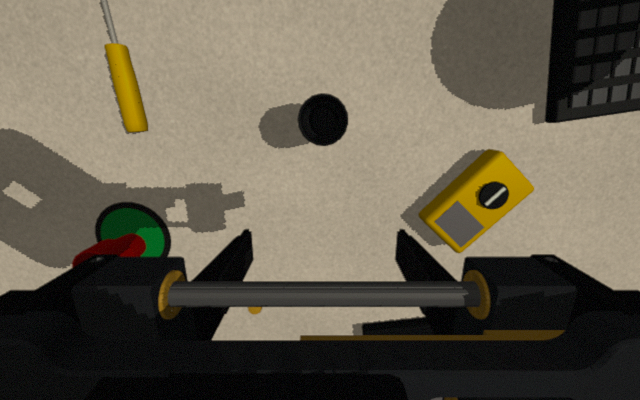

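The black cup's rim is at about (323,119) in the wrist view, directly below the camera, and the pad is partly visible at (133,232). I'll stop halfway to the red cup to get a second view of the black one.

Request:
step_arm(plan=[[[-60,-100,0,0,1],[-60,-100,0,0,1],[-60,-100,0,0,1],[-60,-100,0,0,1],[-60,-100,0,0,1]]])

```text
t: 1.95
eef_pos: [603.0, 154.0, 214.8]
tcp_rot: [3.141, -0.0, 2.895]
ft_force: [-0.0, 0.4, -0.5]
opening: 1.003
grip_force: 0.0
```

```bash
cat >> h.py <<'E'
def rim(im,col,near,r=(15,60),minA=300):
    m,cs=blob(im,*col,minA=minA)
    c=min(cs,key=lambda c:np.linalg.norm(cen(c)-near));return c
E
python3 - <<'E'
from h import *
np.set_printoptions(suppress=True,precision=1)
s=env.state();print(s['eef_pos'],s['tcp_rot'],s['t'],s['qvel'])
im2,c2=snap('wrist','w2.png');np.save('w2.npy',c2['extrinsics'])
c1=dict(c2,extrinsics=np.load('w1.npy'));im1=cv2.imread('pics/w1.png')
rs=[]
for im,c in((im1,c1),(im2,c2)):
    nr=proj(c,(490,283,76));k=rim(im,((0,0,0),(180,255,50)),nr)
    print(nr,cen(k),cv2.boundingRect(k),cv2.minEnclosingCircle(k),cv2.contourArea(k))
    p=cv2.minEnclosingCircle(k)[0];rs.append(ray(c,p));print(onplane(c,p,76))
    for g in blob(im,*GRN,minA=100)[1][:1]: print('green',cv2.boundingRect(g),cen(g))
print(cross(rs))
E
```

```text
[603.  154.  214.8] [ 3.1 -0.   2.9] 1.95 [ 0. -0.  0.  0. -0.  0.]
[320.7 118. ] [322.4 119.3] (298, 94, 50, 52) ((322.3299865722656, 119.4395980834961), 25.61499786376953) 1913.0
[491.8 284.3  76. ]
green (100, 208, 65, 50) [134.6 229.1]
[421.3  54.6] [418.9  58.5] (389, 28, 61, 61) ((416.7631530761719, 57.23684310913086), 33.63602828979492) 2703.0
[491.3 278.3  76. ]
green (162, 165, 66, 64) [199.1 189.7]
(array([490.7, 283.9,  60.5]), [np.float64(1.1761986892716918), np.float64(1.1761986892717)])
```

Request:
step_arm(plan=[[[-115,-186,0,0,1],[-115,-186,0,0,1],[-115,-186,0,0,1],[-115,-186,0,0,1],[-115,-186,0,0,1],[-115,-186,0,0,1],[-115,-186,0,0,1]]])

```text
t: 2.58
eef_pos: [670.1, -55.1, 214.2]
tcp_rot: [-3.142, -0.0, 2.895]
ft_force: [-0.6, 0.2, 0.3]
opening: 1.0
grip_force: 0.0
```

```bash
python3 - <<'E'
from h import *
np.set_printoptions(suppress=True,precision=1)
s=env.state();print(s['eef_pos'],s['tcp_rot'],s['t'],s['qvel'])
im,c=snap('wrist','w3.png');np.save('w3.npy',c['extrinsics'])
print(proj(c,(591,-34,76)),proj(c,(591,-34,0)))
for col in (RED,GRN,BLU):
    for k in blob(im,*col,minA=100)[1][:3]: print(cen(k),cv2.boundingRect(k),cv2.minEnclosingCircle(k),cv2.contourArea(k))
E
```

```text
[670.1 -55.1 214.2] [-3.1 -0.   2.9] 2.5833 [ 0.1 -0.   0.   0.  -0.   0. ]
[324.2 117. ] [324.1 117.3]
[328.  119.6] (303, 94, 51, 52) ((327.83819580078125, 119.57294464111328), 26.088788986206055) 1998.0
[327.3 110.4] (292, 73, 72, 76) ((327.0687255859375, 110.58758544921875), 38.07445526123047) 4231.0
[86.8 78. ] (63, 60, 50, 35) ((87.5, 76.5), 27.90171241760254) 1227.5
[309.5 237.4] (293, 220, 34, 35) ((309.68182373046875, 237.27272033691406), 17.2757625579834) 862.0
```

View pics/w3.png

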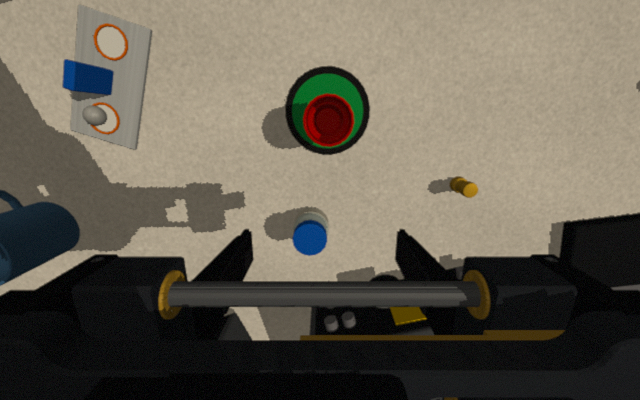

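The wrist view shows the red cup's rim at (328,120) on the pad at about (327,110). The jar is at (310,237), the connector at (464,187), and the tray is upper left with the ball at (95,116).

```bash
python3 - <<'E'
from h import *
np.set_printoptions(suppress=True,precision=1)
c0=env.get_calibration('wrist');s=env.state()
I=[cv2.imread(f'pics/w{i}.png') for i in (1,2,3)];C=[dict(c0,extrinsics=np.load(f'w{i}.npy')) for i in (1,2,3)]
rp=[];rr=[]
for i in (1,2):
    im,c=I[i],C[i]
    g=blob(im,*GRN,minA=100)[1][0];p=cv2.fitEllipse(cv2.convexHull(g));print('pad',i,p,onplane(c,p[0],3));rp.append(ray(c,p[0]))
    r=blob(im,*RED,minA=100)[1][0];p=cv2.minEnclosingCircle(r)[0] if i==2 else cen(r);print('red',i,p,cv2.boundingRect(r),onplane(c,p,79))
    np.set_printoptions(suppress=True,precision=1)
print(cross(rp))
# red rim: far edge from the w2 nadir, and near edge
im,c=I[1],C[1];r=blob(im,*RED,minA=100)[1][0][:,0]
P=onplane(C[2],cv2.minEnclosingCircle(blob(I[2],*RED,minA=100)[1][0])[0],79)
for z in (69,74,79,84,89):
    o,_=ray(C[2],(0,0)); u=P-o; Q=o+u*(z-o[2])/u[2]
    e=np.array([proj(c,Q+27*np.array([np.cos(a),np.sin(a),0])) for a in np.linspace(0,6.28,60)])
    print(z,Q,e.min(0),e.max(0),r.min(0),r.max(0))
print('tcp',s['eef_pos'],s['tcp_rot'])
yaw=s['tcp_rot'][2];d=P[:2]-s['eef_pos'][:2];X=np.array([np.cos(yaw),np.sin(yaw)]);Y=np.array([np.sin(yaw),-np.cos(yaw)])
print('shift',d@X,d@Y)
E
```

```text
pad 1 ((195.03591918945312, 196.42721557617188), (59.98948287963867, 69.22073364257812), 125.33759307861328) [583.3 -27.8   3. ]
red 1 [174.2 218.3] (145, 194, 60, 51) [590.5 -20.6  79. ]
pad 2 ((327.2883605957031, 110.4148178100586), (72.30957794189453, 76.12042236328125), 177.69674682617188) [583.8 -28.    3. ]
red 2 (327.83819580078125, 119.57294464111328) (303, 94, 51, 52) [594.5 -30.9  79. ]
(array([583.6, -28. ,   2.4]), [np.float64(0.19144084346119478), np.float64(0.19144084346119414)])
69 [594.5 -30.8  69. ] [149.  198.8] [194.6 241.2] [145 194] [204 244]
74 [594.5 -30.9  74. ] [146.4 200. ] [192.6 242.9] [145 194] [204 244]
79 [594.5 -30.9  79. ] [143.7 201.2] [190.7 244.7] [145 194] [204 244]
84 [594.4 -31.   84. ] [140.9 202.4] [188.6 246.5] [145 194] [204 244]
89 [594.4 -31.   89. ] [138.1 203.7] [186.5 248.4] [145 194] [204 244]
tcp [669.6 -53.3 214.3] [ 3.1 -0.   2.9]
shift 78.29864504630497 3.378878788206382
```

Request:
step_arm(plan=[[[40,3,0,0,1],[78,3,0,0,1],[78,3,40,0,1],[78,3,80,0,1],[78,3,115,0,1],[78,3,145,0,1],[78,3,166,0,1],[78,3,166,0,1]]])

```text
t: 3.3
eef_pos: [592.4, -29.3, 45.1]
tcp_rot: [-3.141, -0.006, 2.899]
ft_force: [0.3, 0.5, 0.2]
opening: 1.0
grip_force: 0.0
```

```bash
python3 - <<'E'
from h import *
s=env.state();print(s['eef_pos'],s['tcp_rot'],s['ft_force'])
snap('side','s1.png'); im=cv2.imread('pics/s1.png')[120:290,200:420]; cv2.imwrite('pics/s1c.png',cv2.resize(im,None,fx=3,fy=3))
E
```

```text
[592.37585739 -29.26383412  45.11283422] [-3.14139916 -0.00633643  2.89857285] [0.34847771 0.49252478 0.22066489]
```

View pics/s1c.png

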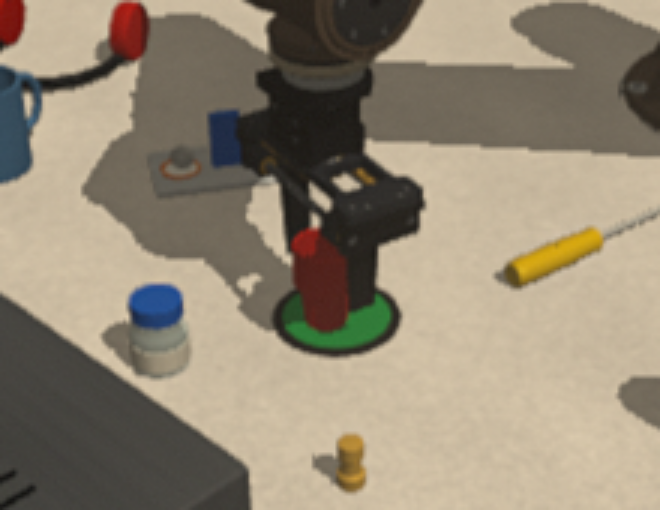

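The fingers straddle the red cup (crop about (320,280)) with clearance on both sides, so I'll close them.

Request:
step_arm(plan=[[[0,0,0,0,-1],[0,0,0,0,-1],[0,0,0,0,-1],[0,0,0,0,-1],[0,0,0,0,-1],[0,0,0,0,-1],[0,0,0,0,-1],[0,0,0,0,-1]]])

```text
t: 4.02
eef_pos: [594.9, -32.4, 48.9]
tcp_rot: [3.142, 0.0, 2.896]
ft_force: [-1.0, 0.3, 2.8]
opening: 0.566
grip_force: 30.0
```

Request:
step_arm(plan=[[[0,0,-25,0,-1],[0,0,-60,0,-1],[0,0,-100,0,-1],[10,30,-120,0,-1],[23,68,-120,0,-1],[36,106,-120,0,-1],[49,144,-120,0,-1],[62,182,-120,0,-1]]])

```text
t: 4.68
eef_pos: [578.4, 160.9, 168.8]
tcp_rot: [3.141, 0.0, 2.895]
ft_force: [1.2, 0.1, -1.6]
opening: 0.564
grip_force: 30.0
```

Request:
step_arm(plan=[[[12,35,0,0,-1],[24,70,0,0,-1],[35,100,0,0,-1],[35,100,0,0,-1],[35,100,0,0,-1],[35,100,0,0,-1]]])

```text
t: 5.18
eef_pos: [569.1, 264.4, 168.4]
tcp_rot: [-3.141, -0.0, 2.896]
ft_force: [0.7, -0.3, 0.0]
opening: 0.561
grip_force: 30.0
```

```bash
python3 - <<'E'
from h import *
np.set_printoptions(suppress=True,precision=2)
s=env.state();print(s['eef_pos'],s['tcp_rot'],s['qvel'],s['opening'])
im,c=snap('wrist','w4.png');np.save('w4.npy',c['extrinsics'])
C1=dict(c,extrinsics=np.load('w1.npy'));i1=cv2.imread('pics/w1.png')
rs=[]
for a,b in ((i1,C1),(im,c)):
    nr=proj(b,(491.8,284.3,76))
    for v in (40,50,60):
        k=rim(a,((0,0,0),(180,255,v)),nr);p,r=cv2.minEnclosingCircle(k);print(v,nr,p,r,cv2.boundingRect(k),cv2.contourArea(k),onplane(b,p,76))
    rs.append(ray(b,p))
print(cross(rs))
s=env.state();print(s['eef_pos'],s['tcp_rot'])
im2,c2=snap('side','s2.png'); snap('scene','c2.png')
cv2.imwrite('pics/s2c.png',np.hstack([cv2.resize(im[60:,120:520],(400,340)),cv2.resize(im2[130:300,320:520],(400,340))]))
E
```

```text
[569.13 264.44 168.36] [-3.14 -0.    2.9 ] [-0.02 -0.01  0.    0.    0.    0.  ] 0.5609918024080252
40 [322.32 119.46] (322.60546875, 119.26268005371094) 25.364578247070312 (298, 94, 49, 51) 1879.0 [491.69 284.64  76.  ]
50 [322.32 119.46] (322.3299865722656, 119.4395980834961) 25.61499786376953 (298, 94, 50, 52) 1913.0 [491.79 284.32  76.  ]
60 [322.32 119.46] (322.4915771484375, 119.44100952148438) 25.681882858276367 (298, 94, 50, 52) 1935.5 [491.83 284.48  76.  ]
40 [323.6  119.05] (323.8579406738281, 118.72158813476562) 29.858789443969727 (295, 89, 58, 60) 2622.0 [491.58 284.6   76.  ]
50 [323.6  119.05] (324.24676513671875, 118.79220581054688) 30.09345817565918 (295, 89, 58, 60) 2652.0 [491.73 284.92  76.  ]
60 [323.6  119.05] (323.8490295410156, 118.82954406738281) 30.247129440307617 (295, 89, 58, 61) 2678.5 [491.67 284.57  76.  ]
(array([491.74, 284.6 ,  96.34]), [np.float64(0.07682150425282627), np.float64(0.07682150425289831)])
[569.36 263.9  168.49] [-3.14 -0.    2.9 ]
```

View pics/s2c.png

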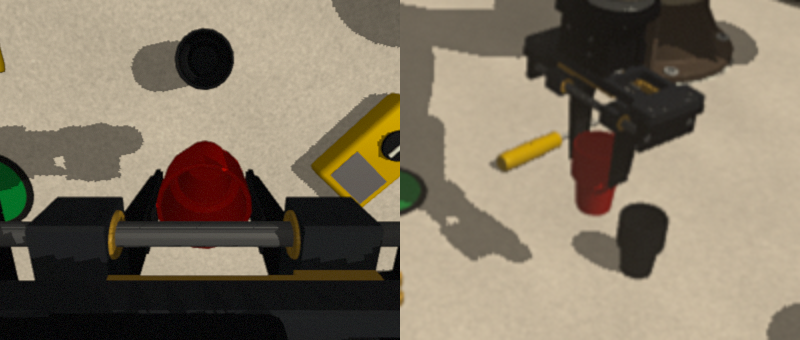

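Red hangs upright in the fingers, and the black cup is at (204,58) in the left crop, open and empty. Two views put its centre at (491.7,284.6). Next I check where the held cup's foot sits in the tool frame.

```bash
python3 - <<'E'
from h import *
np.set_printoptions(suppress=True,precision=1)
c=env.get_calibration('wrist');im=cv2.imread('pics/w4.png')
k=blob(im,*RED,minA=100)[1][0][:,0];print('red',k.min(0),k.max(0),'top cols',k[k[:,1]==k[:,1].min()][:,0])
T=np.array([569.2,264.2,168.4]);X=np.array([-.97,.243,0]);Y=np.array([.243,.97,0]);a=np.linspace(0,6.28,90)
for dx in (-2,0,2,4):
    o=[]
    for z,r in((0,18),(36,21.5),(40,27),(76,27)):
        e=np.array([proj(c,T+[0,0,z-45.9]+X*(dx+r*np.cos(t))+Y*r*np.sin(t)) for t in a]);o+=[e[:,1].min(),e[:,0].min(),e[:,0].max()]
    print(dx,np.array(o))
E
```

```text
red [276 201] [371 281] top cols [322 326 325 324 323]
-2 [201.4 301.6 345.4 211.5 292.6 354.2 205.5 283.9 362.9 225.5 275.1 371.4]
0 [199.  301.5 345.5 208.7 292.5 354.3 202.6 283.8 363.  222.  274.9 371.5]
2 [196.6 301.4 345.5 205.9 292.4 354.4 199.6 283.7 363.1 218.5 274.7 371.7]
4 [194.2 301.4 345.6 203.  292.3 354.5 196.7 283.5 363.2 214.9 274.5 371.9]
```

Request:
step_arm(plan=[[[30,1,0,0,-1],[60,1,0,0,-1],[80,1,0,0,-1],[80,1,0,0,-1],[80,1,25,0,-1],[80,1,45,0,-1],[80,1,60,0,-1],[80,1,60,0,-1]]])

```text
t: 6.0
eef_pos: [491.6, 283.9, 106.2]
tcp_rot: [-3.139, -0.003, 2.894]
ft_force: [0.2, 0.7, 0.2]
opening: 0.567
grip_force: 30.0
```

```bash
python3 - <<'E'
from h import *
s=env.state();print(s['eef_pos'],s['tcp_rot'],s['ft_force'],s['moment'])
a,_=snap('side','s3.png'); b,_=snap('scene','c3.png')
cv2.imwrite('pics/s3c.png',np.hstack([cv2.resize(a[190:290,390:490],(400,400)),cv2.resize(b[180:280,370:470],(400,400))]))
E
```

```text
[491.63966396 283.92251534 106.22823117] [-3.13929249e+00 -2.98054523e-03  2.89439903e+00] [0.15574644 0.72707956 0.15454184] [-0.03505604 -0.03710193  0.01319985]
```

View pics/s3c.png

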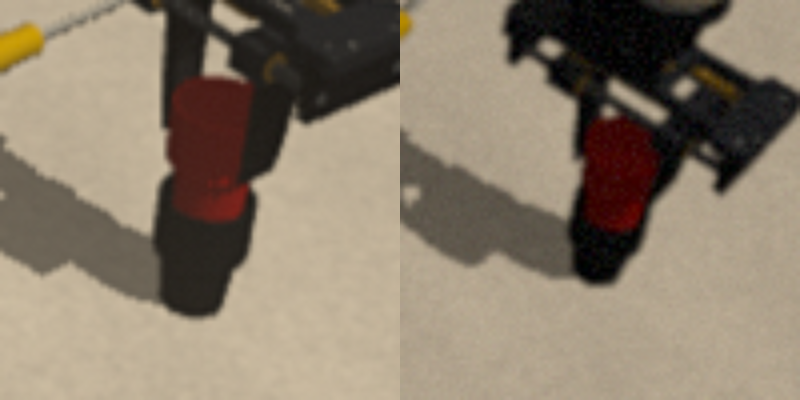

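In both crops the red foot is entering the black mouth. I'll lower it gently.

Request:
step_arm(plan=[[[0,0,6,0,-1],[0,0,12,0,-1],[0,0,17,0,-1],[0,0,21,0,-1],[0,0,23,0,-1],[0,0,23,0,-1],[0,0,23,0,-1]]])

```text
t: 6.68
eef_pos: [492.0, 285.3, 85.7]
tcp_rot: [3.142, -0.0, 2.896]
ft_force: [0.2, 0.2, -0.6]
opening: 0.573
grip_force: 30.0
```

Request:
step_arm(plan=[[[0,0,1,0,-1],[0,0,2,0,-1],[0,0,2,0,-1],[0,0,2,0,-1]]])

```text
t: 7.02
eef_pos: [492.2, 285.4, 84.0]
tcp_rot: [3.141, 0.001, 2.896]
ft_force: [-0.5, 0.7, 4.3]
opening: 0.566
grip_force: 30.0
```

Light contact at z 84 as expected (4 N). I'll release and rise.

Request:
step_arm(plan=[[[0,0,0,0,1],[0,0,0,0,1],[0,0,0,0,1],[0,0,0,0,1],[0,0,0,0,1],[0,0,0,0,1]]])

```text
t: 7.52
eef_pos: [491.9, 285.3, 83.5]
tcp_rot: [-3.142, -0.0, 2.896]
ft_force: [0.5, 0.9, 0.5]
opening: 0.928
grip_force: 0.0
```

Request:
step_arm(plan=[[[0,0,-20,0,1],[0,0,-50,0,1],[0,0,-90,0,1],[0,0,-130,0,1],[0,-40,-130,0,1],[0,-80,-130,0,1],[0,-120,-130,0,1],[0,-120,-130,0,1]]])

```text
t: 8.18
eef_pos: [460.9, 164.6, 213.9]
tcp_rot: [-3.14, -0.001, 2.893]
ft_force: [1.2, 0.3, -0.8]
opening: 1.003
grip_force: 0.0
```

```bash
python3 - <<'E'
from h import *
s=env.state();print(s['eef_pos'],s['tcp_rot'],s['ft_force'],s['opening'])
a,_=snap('side','s4.png'); b,_=snap('scene','c4.png')
C={n:env.get_calibration(n) for n in('side','scene')}
for n,i in (('side',a),('scene',b)):
    p=proj(C[n],(491.7,284.6,95));x,y=int(p[0]),int(p[1])
    k=blob(i,*RED,box=(x-40,y-40,x+40,y+40))[1][0];print(n,proj(C[n],(491.7,284.6,114)),proj(C[n],(491.7,284.6,76)),cv2.boundingRect(k))
cv2.imwrite('pics/s4c.png',np.hstack([cv2.resize(a[190:290,390:490],(400,400)),cv2.resize(b[180:280,370:470],(400,400))]))
E
```

```text
[460.88610007 164.61910332 213.89192767] [-3.14040709e+00 -6.38272769e-04  2.89343738e+00] [ 1.22066694  0.29464172 -0.77196955] 1.0026934346481593
side [443.93420324 224.15295803] [441.64007168 238.1388268 ] (431, 218, 26, 28)
scene [425.41637736 221.0651007 ] [423.14913534 229.79107386] (415, 214, 20, 24)
```

View pics/s4c.png

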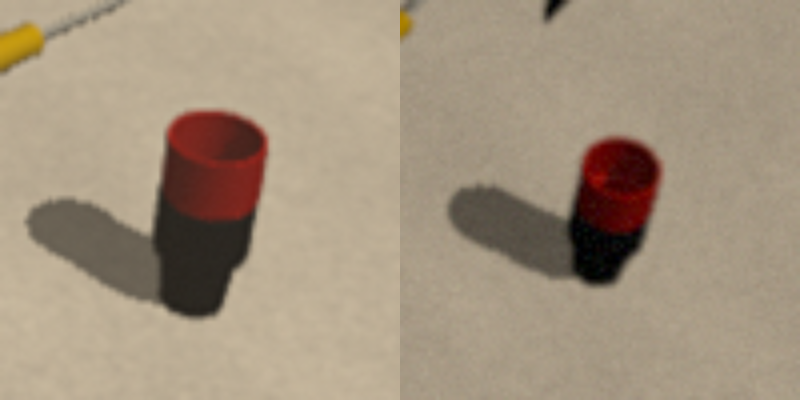

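The red cup is nested, and the stack stands upright off the pad, as both crops show. Next I go over the tray.

Request:
step_arm(plan=[[[-213,-427,0,0,1],[-213,-427,0,0,1],[-213,-427,0,0,1],[-213,-427,0,0,1],[-213,-427,0,0,1],[-213,-427,0,0,1],[-213,-427,0,0,1],[-213,-427,0,0,1]]])

```text
t: 8.95
eef_pos: [535.5, -157.9, 213.4]
tcp_rot: [3.141, 0.0, 2.897]
ft_force: [0.8, -0.1, 0.2]
opening: 0.999
grip_force: 0.0
```

```bash
python3 - <<'E'
from h import *
np.set_printoptions(suppress=True,precision=1)
s=env.state();print(s['eef_pos'],s['tcp_rot'][2])
T=np.array([486+78,-282-19.]);d=T-s['eef_pos'][:2];y=s['tcp_rot'][2];print(d@[np.cos(y),np.sin(y)],d@[np.sin(y),-np.cos(y)])
E
```

```text
[ 535.5 -157.9  213.4] 2.896787417821997
-62.3195378672326 -131.90427506464127
```

```bash
python3 - <<'E'
from h import *
s=env.state();im,c=snap('wrist','w5.png');np.save('w5.npy',c['extrinsics']);print(s['qvel'].round(3))
E
```

```text
[-0.754  0.324 -0.547  0.002  0.217 -0.752]
```

Request:
step_arm(plan=[[[-62,-132,0,0,1],[-62,-132,0,0,1],[-62,-132,0,0,1],[-62,-132,0,0,1],[-62,-132,0,0,1],[-62,-132,0,0,1],[-62,-132,0,0,1]]])

```text
t: 9.58
eef_pos: [562.9, -298.4, 213.1]
tcp_rot: [3.141, -0.001, 2.897]
ft_force: [-0.2, 0.1, -0.2]
opening: 1.0
grip_force: 0.0
```

```bash
python3 - <<'E'
from h import *
np.set_printoptions(suppress=True,precision=1)
s=env.state();im,c=snap('wrist','w6.png');np.save('w6.npy',c['extrinsics']);print(s['qvel'].round(3),s['eef_pos'],s['tcp_rot'])
for n in (5,6):
    i=cv2.imread(f'pics/w{n}.png');C=dict(c,extrinsics=np.load(f'w{n}.npy'));print(n,'pred',proj(C,(486,-282,63)))
    for k in blob(i,*BLU,minA=100)[1][:2]: print(' blue',cen(k),cv2.minAreaRect(k),cv2.contourArea(k))
    m,cs=blob(i,(5,120,60),(17,255,255),minA=20)
    for k in cs[:5]: print(' or',cen(k),cv2.boundingRect(k),cv2.contourArea(k))
    g=np.hypot(*cen(blob(i,*BLU,minA=100)[1][0])) 
cv2.imwrite('pics/w56.png',np.hstack([cv2.resize(cv2.imread('pics/w5.png')[0:260,0:380],(400,274)),cv2.resize(im[0:260,180:480],(400,274*1))]))
E
```

```text
[ 0. -0.  0. -0. -0. -0.] [ 562.9 -298.4  213.1] [ 3.1 -0.   2.9]
5 pred [208.9 174.6]
 blue [213.  169.4] ((213.31887817382812, 169.96603393554688), (23.588932037353516, 32.61907196044922), 10.619654655456543) 560.0
 blue [407.6 314.7] ((408.0, 315.5), (17.0, 30.0), 90.0) 414.0
 or [229.5 131.8] (214, 116, 31, 32) 706.5
 or [219.9 199.5] (203, 183, 27, 28) 81.5
6 pred [320.6 120.2]
 blue [317.  118.5] ((317.0000305175781, 118.5), (10.29300594329834, 26.982379913330078), 17.102725982666016) 244.0
 or [329.1  81.6] (313, 65, 33, 34) 814.0
 or [307.4 152.7] (293, 138, 30, 30) 660.5
```

View pics/w6.png

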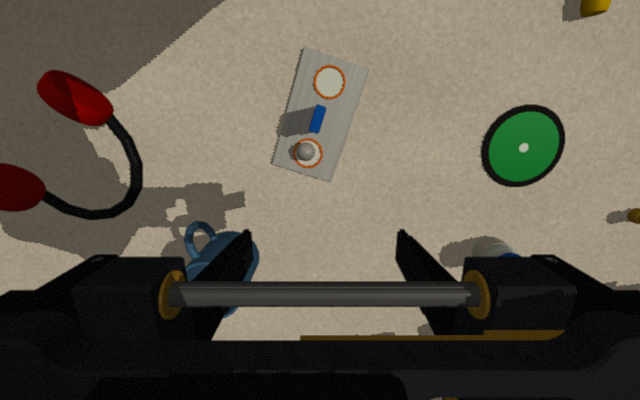

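The tray lies at about (317,118) in the wrist view with the ball in its lower pocket (305,151). The empty pocket is at (329,82), and the pad's white dot is at (523,148).

```bash
cat > tr.py <<'E'
from h import *
np.set_printoptions(suppress=True,precision=1)
s=env.state();im,c=snap('wrist');s2=env.state();T=(s['eef_pos']+s2['eef_pos'])/2;yaw=s['tcp_rot'][2]
X=np.array([np.cos(yaw),np.sin(yaw)]);Y=np.array([np.sin(yaw),-np.cos(yaw)])
b=cen(blob(im,*BLU,minA=100)[1][0]);cs=blob(im,(5,120,60),(17,255,255),minA=20)[1][:2]
e=[cv2.minEnclosingCircle(k)[0] for k in cs];P=[onplane(c,q,8.5)[:2] for q in e];H=onplane(c,b,63)[:2]
g=blob(im,*GRN,minA=100)[1];
print('T',T,'pockets',e,P,'dist',np.linalg.norm(P[0]-P[1]),'mid',(P[0]+P[1])/2,'handle',H)
if g:
    p=cv2.fitEllipse(cv2.convexHull(g[0]))[0];print('pad',p,onplane(c,p,3))
    w=blob(im,(0,0,150),(180,60,255),box=[*(int(v-12) for v in p),*(int(v+12) for v in p)],minA=3)[1]
    if w: print('dot',cen(w[0]),onplane(c,cen(w[0]),3))
P.sort(key=lambda q:q[0]);d=P[1]-P[0];d/=np.linalg.norm(d);print('tray dir(to +x world)',d,'deg',np.degrees(np.arctan2(d[1],d[0])),'rect',cv2.minAreaRect(blob(im,*BLU,minA=100)[1][0]))
# tool x should be along -d ; tool z down -> turn +ve lowers yaw
a=np.degrees(np.arctan2(-d[1],-d[0])-yaw);print('yaw change world',(a+180)%360-180,'=> tool turn',-((a+180)%360-180))
for Q in (H,(P[0]+P[1])/2): print('shift',(Q-T[:2])@X,(Q-T[:2])@Y)
# handle height: silhouette-free check, cross with scene/side tops
r=[ray(c,b)]
for n,bx in(('scene',(225,150,285,195)),('side',(245,150,310,195))):
    i=cv2.imread(f'pics/{n}0.png');k=blob(i,*BLU,box=bx)[1][0];x,y,w,h=cv2.boundingRect(k);cc=env.get_calibration(n);r.append(ray(cc,(x+w/2-.5,y+.5)))
    print(n,'top line z',cross([r[0],r[-1]]))
E
python3 tr.py
```

```text
T [ 562.9 -298.2  213.6] pockets [(328.6705322265625, 81.5465087890625), (307.2745666503906, 152.63294982910156)] [array([ 444. , -261.6]), array([ 521.8, -309.8])] dist 91.51011445900973 mid [ 482.9 -285.7] handle [ 483.3 -285.4]
pad (523.2447509765625, 146.09173583984375) [583.7 -28.2   3. ]
dot [523.1 147.2] [585.1 -28.5   3. ]
tray dir(to +x world) [ 0.9 -0.5] deg -31.753588612594875 rect ((316.9219665527344, 118.5652847290039), (10.440153121948242, 27.200830459594727), 16.389541625976562)
yaw change world -17.753179784172943 => tool turn 17.753179784172943
shift 80.28038397975666 -6.855947203279406
shift 80.57337707677948 -7.241717318527266
scene top line z (array([ 482.2, -284. ,   63.9]), [np.float64(1.7391493646286111), np.float64(1.7391493646284941)])
side top line z (array([ 482.7, -284.9,   63.8]), [np.float64(0.7877937277010787), np.float64(0.7877937277010298)])
```

Request:
step_arm(plan=[[[40,-7,0,7,1],[80,-7,0,14,1],[80.5,-7,0,17.75,1],[80.5,-7,40,17.75,1],[80.5,-7,70,17.75,1],[80.5,-7,90,17.75,1],[80.5,-7,90,17.75,1],[80.5,-7,90,17.75,1]]])

```text
t: 10.35
eef_pos: [482.9, -286.1, 123.7]
tcp_rot: [3.141, -0.001, 2.587]
ft_force: [0.6, 0.5, 0.5]
opening: 1.002
grip_force: 0.0
```

```bash
python3 - <<'E'
from h import *
np.set_printoptions(suppress=True,precision=2)
for i in range(3):
    s=env.state();print(s['eef_pos'],np.degrees(s['tcp_rot']),s['t']);im,c=snap('wrist',f'w7.png')
y=s['tcp_rot'][2];d=np.array([483.1,-285.5])-s['eef_pos'][:2];print(d@[np.cos(y),np.sin(y)],d@[np.sin(y),-np.cos(y)])
for k in blob(im,*BLU,minA=60)[1][:3]: print(cen(k),cv2.boundingRect(k))
print(proj(c,(483.1,-285.5,63)))
E
```

```text
[ 482.87 -286.07  123.72] [179.99  -0.07 148.23] 10.35
[ 483.34 -286.57  124.67] [180.     0.05 148.22] 10.4
[ 483.51 -286.87  125.16] [-179.99    0.12  148.22] 10.45
1.0663732723032358 0.9464025008477255
[324.17 206.31] (318, 184, 13, 45)
[324.02 213.28]
```

Request:
step_arm(plan=[[[1,0.5,35,0,1],[1,0.5,65,0,1],[1,0.5,85,0,1],[1,0.5,95,0,0.5],[1,0.5,98,0,0],[1,0.5,98,0,-0.4],[1,0.5,98,0,-0.6],[1,0.5,98,0,-0.6]]])

```text
t: 11.17
eef_pos: [482.8, -286.4, 27.0]
tcp_rot: [-3.141, 0.002, 2.586]
ft_force: [0.5, 0.6, -0.2]
opening: 0.707
grip_force: 0.0
```

Request:
step_arm(plan=[[[0,0,0,0,-0.66],[0,0,0,0,-0.69],[0,0,0,0,-0.72],[0,0,0,0,-0.75],[0,0,0,0,-0.78],[0,0,0,0,-1],[0,0,0,0,-1],[0,0,0,0,-1]]])

```text
t: 11.83
eef_pos: [482.1, -286.0, 25.6]
tcp_rot: [3.141, -0.0, 2.586]
ft_force: [-0.1, -0.6, -0.2]
opening: 0.143
grip_force: 0.0
```

Request:
step_arm(plan=[[[0,0,0,0,-1],[0,0,0,0,-1],[0,0,0,0,-1],[0,0,0,0,-1]]])

```text
t: 12.17
eef_pos: [482.1, -285.9, 25.6]
tcp_rot: [3.141, -0.0, 2.586]
ft_force: [0.1, -0.2, -0.2]
opening: 0.124
grip_force: 30.0
```

```bash
cat > ball.py <<'E'
from h import *
np.set_printoptions(suppress=True,precision=1)
s=env.state();print(s['t'],s['eef_pos'],s['tcp_rot'],s['opening'],s['grip_force'],s['ft_force'],s['moment'])
P=s['eef_pos'];y=s['tcp_rot'][2];d=-np.array([np.cos(y),np.sin(y)])
C=P+[46*d[0],46*d[1],-26+18]
for n in('scene','side'):
    im,c=snap(n,f'b_{n}_{s["t"]:.2f}.png');q=proj(c,C)
    r=proj(c,P+[46*d[0],46*d[1],-26+8]);e=proj(c,P+[-46*d[0],-46*d[1],-26+8])
    x,yy=q.astype(int);h=cv2.cvtColor(im,cv2.COLOR_BGR2HSV)
    o=blob(im,(5,110,40),(18,255,255),box=(x-35,yy-25,x+50,yy+25),minA=4)[1]
    print(n,'ball pred',q,'pockets pred',r,e,'orange',[(cen(k),cv2.boundingRect(k)) for k in o[:3]])
    print(im[yy-8:yy+9:1,x-10:x+11].mean(2).astype(int))
E
python3 ball.py
```

```text
12.1667 [ 482.1 -285.9   25.6] [ 3.1 -0.   2.6] 0.124446150346273 29.999663829803467 [ 0.1 -0.2 -0.2] [ 0.1 -0.1  0. ]
scene ball pred [239.3 176.9] pockets pred [239.7 179.1] [265.9 168.9] orange [(array([241.3, 182.8]), (238, 178, 8, 7))]
[[ 88  87  88  89  85  87  91  87  83  82  84  86  81  80  83  81  85  79
   54  25   8]
 [ 83  87  85  85  90  86  84  84  84  87  82  86  80  79  74  75  72  69
   50  32  14]
 [ 87  89  81  85  85  84  85  90  82  83  80  77  75  73  72  66  74  67
   60  33  17]
 [ 89  90  87  89  92  88  87  83  79  83  74  72  70  69  70  70  74  70
   60  40  18]
 [ 88  84  83 100 109  97  84  72  74  72  69  73  67  72  70  80  72  72
   65  36  28]
 [ 84  84  90 112 126 107  81  71  67  68  73  71  74  70  75  73  77  72
   65  47  27]
 [ 82  81  91 102  91  81  67  68  68  64  67  65  70  68  71  75  78  73
   68  45  31]
 [ 73  74  79  82  75  70  70  62  54  64  60  62  59  62  69  74  73  71
   65  54  35]
 [ 72  72  68  73  74  72  61  57  52  55  49  63  50  49  62  61  73  73
   73  64  38]
 [ 67  75  71  70  74  67  58  49  51  52  57  57  57  56 
[... 1634 characters left out ...]
5  86  81  73  68  83  78  67  64  65  64  64  72  84  75  76
   83  84  84]
 [ 82  84  87  85  74  66  87 101  95  83  72  64  68  71  89 101  87  72
   79  84  82]
 [ 88  82  82  83  70  71  98 105 104  99  90  86  88  91 102 105  82  68
   80  82  83]
 [ 93  79  84  81  75  68  82  94 101 103 101 104 102  97 101 109  82 107
  121 123 123]
 [ 94  82 115  97  83  75  67  76  95 106 103 110 110  98 104 129 125 142
  148 150 150]
 [140 100 138 133 125 123 118 116 115 117 113 119 132 132 133 148 150 152
  150 152 152]
 [171 117 136 149 151 151 151 151 141 138 138 137 148 151 151 152 152 150
  150 151 151]
 [176 148 124 143 151 151 150 151 151 151 153 152 151 152 151 152 151 152
  150 150 146]]
```

Grip is 30 N on 11.8 mm, which matches the handle. I'll lift smoothly.

Request:
step_arm(plan=[[[0,0,-1,0,-1],[0,0,-4,0,-1],[0,0,-10,0,-1],[0,0,-19,0,-1],[0,0,-30,0,-1],[0,0,-41,0,-1],[0,0,-50,0,-1],[0,0,-56,0,-1]]])

```text
t: 12.93
eef_pos: [482.5, -286.2, 83.4]
tcp_rot: [-3.142, 0.002, 2.586]
ft_force: [0.5, 0.2, -2.5]
opening: 0.122
grip_force: 30.0
```

Request:
step_arm(plan=[[[0,0,-5,0,-1],[0,0,-13,0,-1],[0,0,-22,0,-1],[0,0,-31,0,-1],[0,0,-39,0,-1],[0,0,-45,0,-1],[0,0,-47,0,-1],[0,0,-47,0,-1]]])

```text
t: 13.6
eef_pos: [482.3, -286.1, 129.2]
tcp_rot: [-3.142, 0.001, 2.586]
ft_force: [0.2, 0.8, -3.2]
opening: 0.125
grip_force: 30.0
```

```bash
sed -i '/mean(2)/d' ball.py; cat >> ball.py <<'E'
    h=cv2.cvtColor(im,cv2.COLOR_BGR2HSV)
    # dark grey (unsaturated) ball blob on pale pocket
    for v in (60,75,85):
        k=blob(im,(0,0,30),(180,110,v),box=(x-9,yy-9,x+10,yy+9),minA=20)[1]
        print('  dark<',v,[(cen(a),cv2.boundingRect(a),cv2.contourArea(a)) for a in k[:2]])
E
python3 ball.py
```

```text
13.6 [ 482.3 -286.1  129.2] [-3.1  0.   2.6] 0.12460958152515264 29.99858647584915 [ 0.2  0.8 -3.2] [ 0.   0.  -0.1]
scene ball pred [234.7 153. ] pockets pred [235.1 155.4] [262.8 145.1] orange [(array([259.8, 141.8]), (257, 140, 9, 9)), (array([237.4, 158.5]), (233, 153, 9, 8))]
  dark< 60 []
  dark< 75 [(array([235.9, 151.1]), (228, 143, 16, 14), 61.0)]
  dark< 85 [(array([234.6, 151.9]), (225, 143, 19, 18), 127.5)]
side ball pred [256.8 141.3] pockets pred [257.1 144.5] [288.9 140.9] orange [(array([260.1, 145.9]), (254, 143, 11, 5))]
  dark< 60 []
  dark< 75 [(array([257.3, 140.7]), (254, 138, 8, 6), 26.0)]
  dark< 85 [(array([257.5, 140.5]), (253, 137, 10, 8), 42.0)]
```

The lifted weight is 3.2 N, which is tray plus ball. I'll carry it with a gentle speed profile.

Request:
step_arm(plan=[[[0.4,2,0,0,-1],[1,6,0,0,-1],[2,12,0,0,-1],[3.5,20,0,0,-1],[5.3,29.5,0,0,-1],[7.5,41,0,0,-1],[9.6,53,0,0,-1],[11.7,65,0,0,-1]]])

```text
t: 14.37
eef_pos: [507.0, -223.1, 128.6]
tcp_rot: [3.141, -0.0, 2.586]
ft_force: [-0.5, 0.5, -2.9]
opening: 0.125
grip_force: 30.0
```

Request:
step_arm(plan=[[[2,12,0,0,-1],[4,24,0,0,-1],[6.4,35.5,0,0,-1],[8.5,47,0,0,-1],[10.7,59,0,0,-1],[12.8,71,0,0,-1],[15,83,0,0,-1],[17,94.5,0,0,-1]]])

```text
t: 15.03
eef_pos: [542.3, -134.2, 128.6]
tcp_rot: [3.142, -0.0, 2.586]
ft_force: [-0.0, -0.7, -3.5]
opening: 0.125
grip_force: 30.0
```

Request:
step_arm(plan=[[[2,12,0,0,-1],[4.3,23.6,0,0,-1],[6.4,35.4,0,0,-1],[8.5,47,0,0,-1],[10.7,59,0,0,-1],[12.6,70,0,0,-1],[14.5,80,0,0,-1],[16,88.5,0,0,-1]]])

```text
t: 15.7
eef_pos: [575.3, -50.6, 128.6]
tcp_rot: [3.142, -0.0, 2.586]
ft_force: [0.2, 0.0, -3.2]
opening: 0.124
grip_force: 30.0
```

Request:
step_arm(plan=[[[1.2,7,0,0,-1],[2.3,13,0,0,-1],[3.2,18,0,0,-1],[4,21.5,0,0,-1],[4.4,23.7,0,0,-1],[4.6,24.7,0,0,-1],[4.6,24.7,0,0,-1],[4.6,24.7,0,0,-1]]])

```text
t: 16.37
eef_pos: [584.0, -28.5, 128.6]
tcp_rot: [3.142, -0.0, 2.586]
ft_force: [-0.1, -0.1, -3.6]
opening: 0.123
grip_force: 30.0
```

```bash
cat >> ball.py <<'E'
im,c=snap('wrist','wb.png')
for k in blob(im,*BLU,minA=60)[1][:2]: print('blue',cen(k),cv2.boundingRect(k))
m,cs=blob(im,(5,120,60),(17,255,255),minA=20)
for k in cs[:4]:
    q=cv2.minEnclosingCircle(k)[0];print('orange',q,cv2.boundingRect(k),onplane(c,q,P[2]-26+8.5))
print('pred empty pocket',proj(c,P+[-46*d[0],-46*d[1],-17.5]))
E
python3 ball.py
```

```text
16.3667 [584.  -28.5 128.6] [ 3.1 -0.   2.6] 0.12270276060158433 29.998595416545868 [-0.1 -0.1 -3.6] [-0.   0.   0.1]
scene ball pred [291.  206.8] pockets pred [291.2 209.2] [320.5 196.6] orange [(array([291.1, 211.4]), (284, 206, 15, 10)), (array([322.2, 200.3]), (316, 196, 12, 7))]
  dark< 60 []
  dark< 75 [(array([290.5, 205.7]), (287, 201, 9, 9), 39.5)]
  dark< 85 [(array([290.8, 203.9]), (281, 197, 19, 18), 142.0)]
side ball pred [292.5 188.1] pockets pred [292.7 191.6] [329.6 186.6] orange [(array([329.5, 186.2]), (322, 182, 16, 9)), (array([293.4, 192.7]), (285, 188, 16, 8))]
  dark< 60 []
  dark< 75 []
  dark< 85 [(array([292.7, 186.9]), (288, 183, 10, 9), 49.0)]
blue [323.7 249.2] (314, 217, 22, 64)
orange (323.85064697265625, 172.14935302734375) (295, 143, 59, 59) [545.5  -3.7 111.1]
orange (330.0, 309.5) (325, 307, 11, 6) [640.9 -57.2 111.1]
pred empty pocket [322.7 171.9]
```

```bash
python3 - <<'E'
from h import *
np.set_printoptions(suppress=True,precision=1)
import glob
C={n:env.get_calibration(n) for n in('scene','side')}
for a,b in (((291.1,211.4),(293.4,192.7)),((322.2,200.3),(329.5,186.2))): print(cross([ray(C['scene'],a),ray(C['side'],b)]))
s=env.state();print(s['t'],s['qvel'],s['tcp_rot'],s['eef_pos'])
# stack and other things unchanged
for n in('scene','side'):
    i=cv2.imread(glob.glob(f'pics/b_{n}_16.3*.png')[0]);j=cv2.imread(f'pics/{n}0.png')
    for nm,P in (('stack',(491.7,284.6,95)),('jar',(728,-87,55)),('driver',(400,58,14))):
        x,y=proj(C[n],P).astype(int);col={'stack':RED,'jar':BLU,'driver':((18,130,60),(35,255,255))}[nm]
        for im in (i,j):
            k=blob(im,*col,box=(x-25,y-25,x+25,y+25))[1];print(n,nm,[cen(q) for q in k[:1]])
E
```

```text
(array([627.2, -48.7, 109.9]), [np.float64(2.1290782855941623), np.float64(2.1290782855943053)])
(array([567. ,  14.4, 128.6]), [np.float64(1.3713449654317067), np.float64(1.3713449654316234)])
16.5167 [-0.  0. -0. -0. -0.  0.] [ 3.1 -0.   2.6] [584.  -28.5 128.6]
scene stack [array([424.3, 225.7])]
scene stack []
scene jar [array([261.1, 243.4])]
scene jar [array([261.1, 243.4])]
scene driver [array([360.5, 194. ])]
scene driver [array([360.5, 193.9])]
side stack [array([443.2, 231. ])]
side stack []
side jar [array([251.6, 221.6])]
side jar [array([251.7, 221.5])]
side driver [array([384.2, 205.1])]
side driver [array([384.2, 205.1])]
```

```bash
python3 - <<'E'
from h import *
np.set_printoptions(suppress=True,precision=1)
a=np.linspace(0,6.28,100)
def bb(c,Q,r):
    e=np.array([proj(c,Q+r*np.array([np.cos(t),np.sin(t),0])) for t in a]);return np.r_[e.min(0),e.max(0)-e.min(0)]
c=env.get_calibration('wrist');c6=dict(c,extrinsics=np.load('w6.npy'))
print('w6 meas (313,65,33,34)');[print(r,bb(c6,np.array([444,-261.6,8.5]),r)) for r in (18,19,20)]
print('now meas (295,143,59,59)')
for z in(107,111,115): print(z,[bb(c,np.array([545.4,-3.9,z]),r) for r in (18,19,20)])
# ball-side plate end vs empty-side plate end seen from the side camera: plate corners
s=env.state();y=s['tcp_rot'][2];d=-np.array([np.cos(y),np.sin(y),0]);T=s['eef_pos']
import glob
i=cv2.imread(glob.glob('pics/b_side_16.3*.png')[0]);cs=env.get_calibration('side')
for L in (-46,46): print('ring side pred',L,bb(cs,T+L*d+[0,0,-17.5],19))
E
```

```text
w6 meas (313,65,33,34)
18 [314.2  65.5  29.1  31.5]
19 [313.4  64.6  30.8  33.2]
20 [312.6  63.7  32.4  35. ]
now meas (295,143,59,59)
107 [array([297.3, 144.5,  52.2,  51.7]), array([295.9, 143. ,  55.1,  54.6]), array([294.4, 141.5,  58. ,  57.5])]
111 [array([296.8, 145. ,  53.3,  52.7]), array([295.3, 143.5,  56.2,  55.6]), array([293.8, 141.9,  59.2,  58.6])]
115 [array([296.2, 145.6,  54.4,  53.7]), array([294.7, 144. ,  57.4,  56.7]), array([293.2, 142.4,  60.4,  59.7])]
ring side pred -46 [321.9 182.4  15.5   8.1]
ring side pred 46 [284.8 187.3  15.8   8.4]
```

The side view puts both pocket rings within a pixel of a level tray at 100 mm above the pad. The arm is still and the bystanders I checked (jar and screwdriver) have not moved, so I'm handing in.

```bash
python3 -c "
from cell import env
print(env.job_done())"
```

```text
the job is handed in; nothing more can be done
None
```

The job is handed in at about 17 s of the 64 s: the red cup is nested in the black one off the pad, and the tray is held still and level, centred about 100 mm above the pad with the ball in its pocket.

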